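Clear the spanner onto its hook and open the tight jar

TASK

Take the spanner that lies across the jar's cap and hang it by its eye on the hook of the stand. Then unscrew the tight cap (anticlockwise, just until its lugs come free, the jar staying down in its bracing nest), lift it straight off and finish while still holding it, upright, two or three centimetres clear above the jar's mouth. Do not disturb the tape roll, the caster or the green block.

Things in the scene. Friction and masses are not known exactly. Their poses are not given: they have to be found in the camera images.
- nest: Fixed square aluminium nest that braces the jar: 88 x 88 mm outside, 40 mm high, pocket 72 x 72 mm with its floor 8 mm above the bench, on a dark 130 x 130 x 4 mm plate. Origin: centre of its underside, on the bench. Its axes lie along its sides.
- jar: White square plastic jar, 0.6 kg, loose, standing in the nest with 1 mm of play on each side. Body 70 x 70 x 72 mm with a purple band; on it a round collar (52 mm across, up to 78 mm) and a neck 34 mm across, 100 mm high in all. Origin: centre of its foot, z up. Red dashes on the shoulder at its +x and -x mark closed, green dashes at +y and -y mark open.
- jar_mouth (a point): Centre of the jar's mouth, 100 mm above the jar's foot (axes as the jar's). Around the neck below it are two flat lugs centred on the jar's +x and -x, each 100 degrees long, under which the cap's two lugs are caught. A sprung seal in the mouth pushes the cap up with about 20 N.
- cap: Round black ribbed cap, 50 g, 36 mm high: the upper 14 mm a solid disc 52 mm in diameter (grip it here), below it a skirt 50 mm in diameter. Origin: centre of its lower rim, z up. A white line across its top lies along its x axis, as do its two inner lugs. Closed, the rim is 82 mm above the jar's foot, 4 mm above the jar's collar; it must rise 18 mm to clear the mouth.
- cap_top (a point): Centre of the cap's flat top (axes as the cap's). Cap angle = its x axis anticlockwise from the jar's x, seen from above: -0.4 to -0.05 rad at the start; lugs free from 1.2 to 1.9 (middle 1.57: line at the green dashes), firm stop near 1.97, where it binds if pressed. It turns stiffly (under 1 N m), without rising, stays where left, and pops up 3 mm when free; before that it cannot be lifted.
- spanner: Flat steel spanner, orange grip, 0.10 kg, 163 mm long, lying across the cap, eye pointing roughly away from the robot. Origin: underside of the grip's middle, near the balance point; +x to the eye, z up. Grip 60 x 18 x 12 mm (z 0 to 12); shanks 14 mm wide, z 2.5 to 9.5 mm; at +x a round eye, 38 mm outside, 26 mm hole; at -x an open jaw 30 mm wide.
- eye (a point): Centre of the hole of the spanner's eye, 66 mm from the spanner's origin along its +x and 6 mm above its underside (axes as the spanner's).
- hook: Fixed hook stand. Origin on the bench straight below the hook's upturned tip. A round post (16 mm, 238 mm high, on a 90 mm disc foot) stands 90 mm from it along its +x; from it a steel bar 8 mm thick slopes down from 230 mm height to a bend at 202 mm, and there turns up to the tip, so that a hung eye stays on the bar. +x (tip to post) points roughly away from the robot.
- hook_tip (a point): Top end of the hook's upturned tip (red ball 9 mm), 233 mm above the bench.
- hook_seat (a point): Bottom of the hook's bend, on the bar's axis, 202 mm above the bench, straight below the tip.
- tape: Bystander: yellow tape roll lying flat, 84 mm outside, 24 mm high. Origin: centre of its underside.
- caster: Bystander: small steel caster with a grey wheel, 45 x 45 mm plate, 60 mm high. Origin: centre of its underside.
- stand_block: Bystander: green block 50 x 60 x 40 mm with a short stud, 78 mm high in all. Origin: centre of its underside.
Mind the look-alikes: they are no part of the job. Of the things that look like the spanner, the larger one is meant.

How it is judged (in metres and radians):
On the way, in this order (a step that is already met when the one before it is completed fails the run):
1. the spanner hangs by its eye on the hook, let go, with the cap still closed (x of eye in the frame of hook between -0.025 and 0.09 m and y of eye in the frame of hook between -0.03 and 0.03 m and z of eye in the frame of hook between 0.17 and 0.23 m and angle between eye's own x axis and vertical below 0.7 rad and contact force between spanner and hook above 0.2 N and contact force between spanner and the fingers below 0.05 N and angle between the x axis of cap and the x axis of jar, either way round below 0.7 rad), for 0.3 s.
2. the cap is turned until its lugs come free (angle between the x axis of cap and the x axis of jar, either way round above 1.1 rad), for 0.05 s.
At the end, for the whole second after the job is handed in: Spanner hangs by its eye on the hook's bar between tip and post, eye up (0.7 rad), untouched by the robot; cap gripped, still, upright (0.2 rad), lower rim 6 to 70 mm above the jar's mouth, within 25 mm of its centre, off the jar; jar down in its nest (3 mm, centred 6 mm, upright 0.06 rad) (x of eye in the frame of hook between -0.025 and 0.09 m and y of eye in the frame of hook between -0.03 and 0.03 m and z of eye in the frame of hook between 0.17 and 0.23 m and angle between eye's own x axis and vertical below 0.7 rad and contact force between spanner and hook above 0.2 N and contact force between spanner and the arm below 0.05 N and contact force between spanner and the fingers below 0.05 N and z of cap in the frame of jar_mouth between 0.006 and 0.07 m and horizontal distance between cap and jar_mouth below 0.025 m and angle between cap's own z axis and vertical below 0.2 rad and linear speed of cap below 0.03 m/s and contact force between cap and the fingers above 2 N and contact force between cap and jar below 0.05 N and z of jar in the frame of nest below 0.011 m and horizontal distance between jar and nest below 0.006 m and angle between jar's own z axis and vertical below 0.06 rad); the arm keeps its last pose, push and grip.
It fails at once if the jar is pulled out of its nest or tipped (lifted 15 mm or tilted 0.25 rad) (z of jar in the frame of nest above 0.023 m or angle between jar's own z axis and vertical above 0.25 rad).
It fails at once if a bystander is moved more than 30 mm (distance of any of tape, caster, stand_block from where it was at the start of the episode above 0.03 m).
It also fails if it takes over 66 s, if anything falls off the work surface, if the arm or the gripper's body presses on something with over 40 N, if the wrist force passes 120 N, or if a joint passes its speed limit or range.

ROBOT

A 6-joint arm with a two-finger parallel gripper is mounted at the origin on the work surface. World frame = base frame: x ahead of the robot, y to its left, z up, the work surface at z = 0. Lengths are in mm, angles in rad, forces in N, time in s.
With the tool pointing down it reaches from about 350 to 775 mm from the base axis. Payload 5.5 kg.
Tool frame: the origin (TCP) lies on the centre line of the jaws, within the pads' length; the fingertips stand 17 mm ahead of it and the grasp point (between the pads) lies 2 mm behind it; z points along the fingers, x is the direction in which the jaws open and shut, and the axes are right-handed (so a half turn about z gives the same grasp; the last joint's range is limited). The gripper opens to 85 mm and grips with 20 to 120 N. Pads are 22 mm wide; open, the fingers measure 114 mm over their backs; the gripper's body (76 mm by 85 mm) begins 54 mm behind the grasp point. The pads swing forward as they close: fully open they stand 13 mm farther back than shut.
Start: joints at [-1.317, 0.313, 0.046, 1.304, 0, 1.431], TCP at [220.627, -531.031, 248.323] pointing down, gripper open.
Joint ranges: [-2.76, 2.76], [-0.86, 1.69], [-1.03, 1.26], [-2.2, 2.34], [-1.47, 1.5], [-3.14, 3.14]. Speed limits (rad/s): [2.57, 2.57, 3.14, 3.14, 3.14, 3.14].

INTERFACE

Orientations are given as a rotation vector (axis times angle).
In Python, from workcell import manip, imaging, ticket gives the robot as it stands. The module is installed in compiled form; this text tells all that it offers. Calls block until the motion is done:
- manip.move_pose(position, orientation): joint-space move of the TCP to a pose.
- manip.servo_line(position, ori=None, rate=150, stop_force=None): straight line of the TCP; ori=None keeps the orientation; rate is the mean speed in mm/s. With stop_force (N) it stops when the force on the tool has changed by that much, and returns True; else False.
- manip.goto_joints(angles): joint-space move.
- manip.set_gripper(opening, strength=None): opening from 0.0 (shut) to 1.0 (fully open); strength is the grip in N (None keeps the last); returns when the fingers have stopped.
- manip.wait(seconds).
- manip.inverse_kinematics(position, orientation): joint angles nearest the present ones, or None.
- imaging.camera(name): name is "side" or "top" or "wrist"; returns the picture (384x512x3 uint8, blue, green, red); there is no depth.
- imaging.camera_params(name): a dict with "mtx" (3x3 intrinsics, pixels), "position" and "orientation" of the camera in the world; the wrist camera has in their place "mount" (4x4, takes a point from camera to tool coordinates, whose origin is the TCP and whose axes are the tool frame's). Camera axes: x right, y down, z forward; pixel columns grow to the right and rows downward; lengths in mm; the calibration is good to about 2 mm. A picture is of the moment at which its call begins: read the wrist's pose just before it. camera_params takes no time and is no camera call.
A pose or a line that the arm cannot do raises manip.IKError and nothing moves.
- ticket.finish_job(): hands the job in, once; it reports no verdict.
Trained networks look in the newest picture that a camera, given by its name, has taken for a name from the list of things; names that differ only in an ending like _2 or _b are one class to them, and where a whole thing is asked for, a point or a joint stands for the part that bears it (a point fixed in the world has none). Each returns a list of dicts, best first, with "conf" (0 to 1); they miss things now and then, are a little off and sometimes report something else, mostly with a low value. They report only what shows in the picture. A call takes as long as a camera call. They do not tell look-alikes from the thing itself.
- imaging.look_for(camera, query): "bbox" ([left, top, width, height] in pixels, round what is visible of it).
- imaging.trace(camera, query): "mask" (384x512 bool, what is visible of it) and "bbox" ([left, top, width, height] in pixels, round what is visible of it).
- imaging.spot_point(camera, query): "at" ([column, row] in pixels: a listed point, or the origin of a listed thing).
Readings, each from a call of its own:
- manip.get_time_s(): time.
- manip.get_joint_positions(): joint angles.
- manip.get_dq(): joint speeds.
- manip.get_joint_efforts(): joint torques, N m.
- manip.get_eef_pos(): TCP position.
- manip.get_tcp_rot(): TCP orientation.
- manip.get_contact_force(): force on the tool from outside, world axes, zero at the start.
- manip.get_ft_torque(): the same for the moment, N m.
- manip.get_finger_gap(): opening from 0.0 (shut) to 1.0 (fully open).
Only numpy, scipy, OpenCV 4.12 (cv2) and the standard library are available. Lean on these libraries where they do the work, as an engineer would, in place of code of your own. Each camera call takes 0.05 s, during which the arm holds its last target.

## Working session

There is one attempt and no reset: what is moved stays moved. The work goes in short steps, each a Python script; the robot and the scene stay as the last script left them, time stands still between calls to the robot, and variables do not carry over. Pictures are saved under pics/ and viewed, and the job is handed in when it is done.

```bash
mkdir -p pics; ls
python3 - <<'E'
from workcell import manip, imaging, ticket
import cv2,numpy as np
print(manip.get_time_s(), manip.get_eef_pos(), manip.get_tcp_rot())
for c in ["side","top","wrist"]:
    im=imaging.camera(c); cv2.imwrite(f"pics/{c}0.png",im)
    p=imaging.camera_params(c); print(c,{k:np.round(np.array(v),3).tolist() for k,v in p.items()})
print(manip.get_time_s())
E
```

```text
pics
0.0 [ 220.50582936 -530.52829799  247.41131525] [-2.61207122e+00  1.74326409e+00  2.06982902e-03]
side {'mtx': [[500.151, 0.0, 258.93], [0.0, 500.151, 192.078], [0.0, 0.0, 1.0]], 'position': [353.379, 819.255, 968.2], 'orientation': [-0.366, 2.757, -1.259]}
top {'mtx': [[422.06, 0.0, 252.338], [0.0, 422.06, 186.116], [0.0, 0.0, 1.0]], 'position': [465.631, -70.747, 1403.817], 'orientation': [-2.166, 2.197, -0.092]}
wrist {'mtx': [[271.861, 0.0, 257.481], [0.0, 271.861, 195.655], [0.0, 0.0, 1.0]], 'mount': [[1.0, -0.001, 0.001, 1.138], [0.001, 0.956, 0.294, -75.108], [-0.001, -0.294, 0.956, -125.019], [0.0, 0.0, 0.0, 1.0]]}
0.15
```

View pics/side0.png

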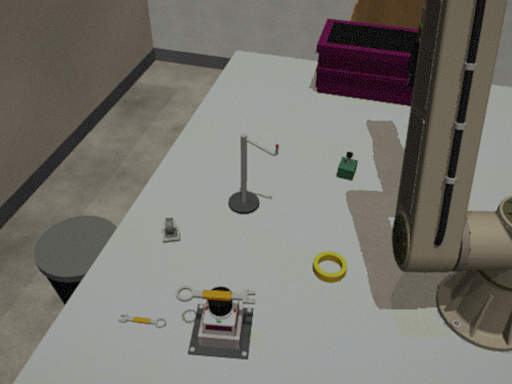

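View pics/top0.png

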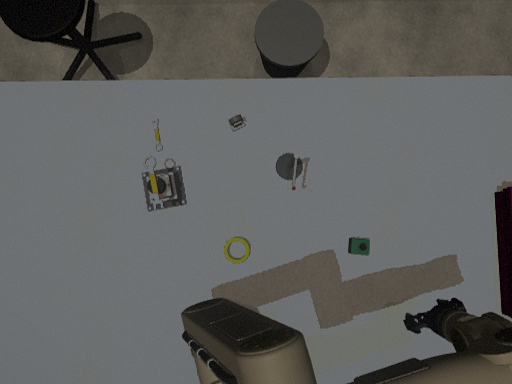

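View pics/wrist0.png

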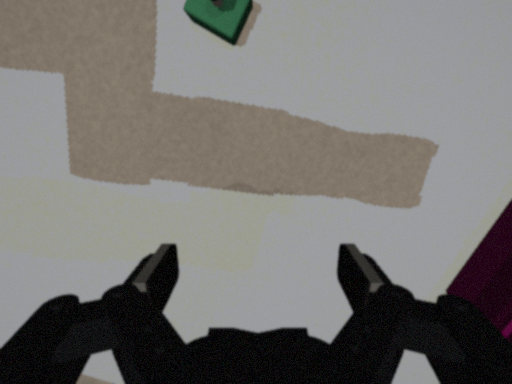

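Side view: the larger orange spanner lies across the cap, with its eye at about (185,294), grip at (217,295) and jaw at (250,297). A smaller look-alike lies on the bench at (142,321). Top view: spanner eye (151,162), jaw (157,203). Hook tip is at about (294,188) in top and (277,147) in side. The spanner on the cap is the one meant. I'll crop to confirm, and triangulate.

```bash
cat > h.py <<'E'
from workcell import manip, imaging, ticket
import cv2,numpy as np
from scipy.spatial.transform import Rotation as R
def cam(c,tcp=None):
    p=imaging.camera_params(c); K=np.array(p["mtx"])
    if c=="wrist":
        pos,rot=tcp; M=np.array(p["mount"]); Rt=R.from_rotvec(rot).as_matrix()
        return K,Rt@M[:3,:3],np.array(pos)+Rt@M[:3,3]
    return K,R.from_rotvec(p["orientation"]).as_matrix(),np.array(p["position"])
def ray(C,uv):
    K,Rc,o=C; d=Rc@np.linalg.solve(K,[uv[0],uv[1],1.]); return o,d/np.linalg.norm(d)
def tri(obs):
    A=np.zeros((3,3));b=np.zeros(3)
    for C,uv in obs:
        o,d=ray(C,uv);P=np.eye(3)-np.outer(d,d);A+=P;b+=P@o
    x=np.linalg.solve(A,b)
    return x,[float(np.linalg.norm((np.eye(3)-np.outer(d,d))@(x-o))) for o,d in (ray(C,uv) for C,uv in obs)]
def atz(C,uv,z):
    o,d=ray(C,uv); return o+d*(z-o[2])/d[2]
def proj(C,X):
    K,Rc,o=C; p=K@(Rc.T@(np.array(X)-o)); return p[:2]/p[2]
def snap(name):
    tcp=(manip.get_eef_pos(),manip.get_tcp_rot()); im=imaging.camera("wrist")
    cv2.imwrite(f"pics/{name}.png",im); np.savez(f"pics/{name}.npz",p=tcp[0],r=tcp[1]); return im,cam("wrist",tcp)
def load(name):
    d=np.load(f"pics/{name}.npz"); return cam("wrist",(d["p"],d["r"]))
E
python3 - <<'E'
from h import *
T=cam("top");S=cam("side")
t=cv2.imread("pics/top0.png");s=cv2.imread("pics/side0.png")
a=cv2.resize(t[110:220,120:230],None,fx=5,fy=5,interpolation=cv2.INTER_CUBIC)
cv2.imwrite("pics/topcrop.png",a)
b=cv2.resize(s[270:370,110:270],None,fx=5,fy=5,interpolation=cv2.INTER_CUBIC)
cv2.imwrite("pics/sidecrop.png",b)
for q in ["spanner","eye","hook_tip","hook_seat","hook","cap_top","cap","jar","nest","tape","caster","stand_block","jar_mouth"]:
    r={c:[(np.round(x["at"],1).tolist(),round(x["conf"],2)) for x in imaging.spot_point(c,q)][:2] for c in("top","side")}
    print(q,r, tri([(T,r["top"][0][0]),(S,r["side"][0][0])]) if r["top"] and r["side"] else "")
E
```

```text
spanner {'top': [([155.8, 183.7], 0.54), ([158.3, 131.9], 0.46)], 'side': [([216.1, 297.0], 0.86), ([143.1, 319.4], 0.49)]} (array([583.06649221, 218.78826451, 121.60862369]), [1.9009197546197463, 1.9009197546196406])
eye {'top': [([149.5, 163.1], 0.8)], 'side': [([161.0, 322.9], 0.69), ([188.2, 295.2], 0.68)]} (array([675.10031454, 261.52148434,  50.46498513]), [21.006829571018073, 21.006829571018013])
hook_tip {'top': [([293.5, 186.9], 0.7)], 'side': [([279.2, 145.1], 0.62)]} (array([ 553.28111296, -190.40676684,  232.17772068]), [3.707054622263073, 3.707054622263061])
hook_seat {'top': [([292.8, 190.6], 0.76)], 'side': [([275.0, 156.2], 0.8)]} (array([ 553.96046451, -190.5956647 ,  195.74530157]), [4.836159515989772, 4.836159515989791])
hook {'top': [([287.3, 193.4], 0.6), ([158.2, 182.1], 0.52)], 'side': [([168.8, 237.3], 0.39)]} (array([ 689.89171056, -128.8395069 ,  -50.73617611]), [149.39776653656276, 149.39776653656267])
cap_top {'top': [([153.9, 183.9], 0.54)], 'side': [([221.3, 327.1], 0.69)]} (array([578.55716895, 239.42066758,  47.78091994]), [8.821998077053426, 8.8219980
[... 599 characters left out ...]
[331.4, 269.9], 0.89), ([225.1, 333.4], 0.5)]} (array([367.13094852, -24.97507945,  -1.72228314]), [1.1107547456583562, 1.110754745658393])
caster {'top': [([234.7, 125.3], 0.77), ([291.9, 190.0], 0.49)], 'side': [([170.9, 234.1], 0.85)]} (array([787.89827196, -18.8644917 ,  14.52753139]), [4.836355867953954, 4.836355867954218])
stand_block {'top': [([354.5, 247.1], 0.72), ([163.1, 187.9], 0.53)], 'side': [([344.1, 169.2], 0.73)]} (array([ 380.64614966, -402.59629594,   29.81507272]), [5.710384403878582, 5.710384403878489])
jar_mouth {'top': [([157.4, 184.0], 0.78)], 'side': [([216.3, 299.9], 0.92)]} (array([583.48891964, 216.77171368, 108.98194243]), [2.184892600959258, 2.1848926009591816])
```

View pics/topcrop.png

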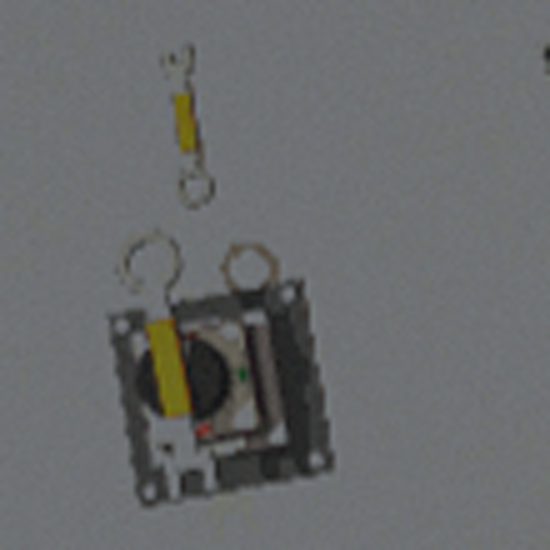

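View pics/sidecrop.png

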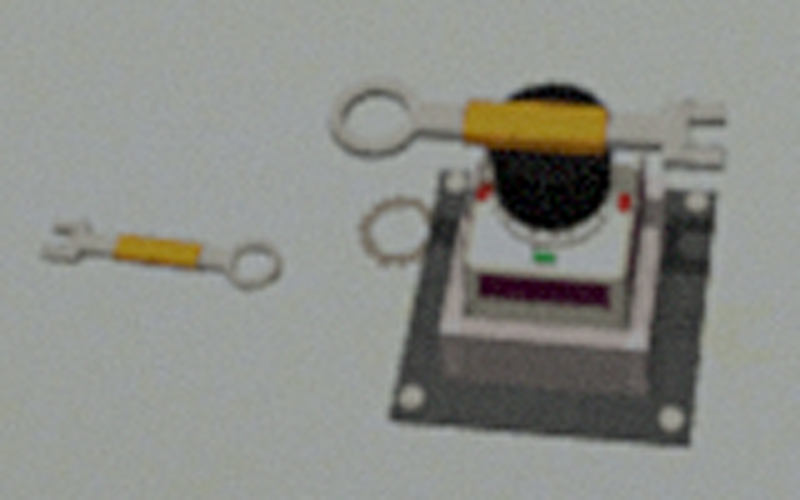

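Crop confirms it: the large spanner has its orange grip across the black cap and its eye away from the robot. The one on the bench is clearly smaller, and the ring beside the cap is the eye's shadow. Next I'll compute coarse geometry and IK for the view, grasp and hang poses.

Run:
```python
from h import *
T=cam("top");S=cam("side")
eye,e=tri([(T,(150.3,162.5)),(S,(185.5,294))]);print("eye",eye,e)
g,e=tri([(T,(153.8,183.6)),(S,(217.5,295.3))]);print("grip",g,e)
tip,e=tri([(T,(293.8,187.7)),(S,(277.5,147))]);print("tip",tip,e)
post,e=tri([(T,(289,166)),(S,(244,203))]);print("foot",post,e)
pt=atz(S,(244,136),238);print("posttop",pt)
ya=np.arctan2(*(eye-g)[1::-1]);print("spanner yaw",ya,"hook yaw",np.arctan2(*(pt-tip)[1::-1]),np.arctan2(*(post-tip)[1::-1]))
def ori(yaw,a,s):  # tool y=s*spannerdir ; a=elevation of spanner
    d=np.array([np.cos(yaw),np.sin(yaw),0]);up=np.array([0,0,1.])
    sp=np.cos(a)*d+np.sin(a)*up; z=np.sin(a)*d-np.cos(a)*up
    y=s*sp;x=np.cross(y,z);return R.from_matrix(np.c_[x,y,z]).as_rotvec()
hy=np.arctan2(*(pt-tip)[1::-1])
for s in(1,-1):
  print(s,"view",manip.inverse_kinematics(g+[0,0,170],ori(ya,0,s)))
  print(s,"grasp",manip.inverse_kinematics(g+[0,0,12],ori(ya,0,s)))
  for a in(0,.3,.6,.9,1.2,1.5):
    d=np.array([np.cos(hy),np.sin(hy),0]);sp=np.cos(a)*d+np.sin(a)*np.array([0,0,1])
    p=np.array([tip[0],tip[1],215])-66*sp
    q=manip.inverse_kinematics(p,ori(hy,a,s));print(s,a,None if q is None else np.round(q,2))
```

```text
eye [645.80408489 233.78175509 129.00992174] [0.3007883306570249, 0.30078833065701316]
grip [580.57665194 221.92894529 132.59280416] [0.01554244185741125, 0.015542441857188142]
tip [ 554.56190172 -191.53604012  224.77490632] [0.7199871262252713, 0.7199871262251142]
foot [ 644.65289412 -199.67423724    3.78692867] [0.36906812512112125, 0.369068125121268]
posttop [ 643.22073606 -196.28239446  238.        ]
spanner yaw 0.17975371928225325 hook yaw -0.0534839850650233 -0.09008857141036465
1 view [0.23604794 0.40319253 0.30737992 1.47498371 0.         0.05629422]
1 grasp [ 0.23604794  0.44846795 -0.01193492  1.11039345  0.          0.05629422]
1 0 [-0.52  0.23 -0.15  1.19  0.   -0.47]
1 0.3 [-0.6   0.04 -0.47  0.81  0.15 -0.53]
1 0.6 [-0.7  -0.08 -0.77  0.39  0.35 -0.55]
1 0.9 None
1 1.2 None
1 1.5 None
-1 view [ 0.23604794  0.40319253  0.30737992  1.47498371  0.         -3.08529844]
-1 grasp [ 0.23604794  0.44846795 -0.01193492  1.11039345  0.         -3.08529844]
-1 0 [-0.52  0.23 -0.15  1.19 -0.    2.67]
-1 0.3 [-0.6   0.04 -0.47  0.81  0.15  2.61]
-1 0.6 [-0.7  -0.08 -0.77  0.39  0.35  2.59]
-1 0.9 None
-1 1.2 None
-1 1.5 None
```

```bash
cat >> h.py <<'E'
def ori(yaw,a=0.,s=1):
    d=np.array([np.cos(yaw),np.sin(yaw),0]);up=np.array([0,0,1.])
    sp=np.cos(a)*d+np.sin(a)*up; z=np.sin(a)*d-np.cos(a)*up
    y=s*sp;x=np.cross(y,z);return R.from_matrix(np.c_[x,y,z]).as_rotvec()
E
python3 - <<'E'
from h import *
manip.move_pose([500,-235,340],ori(-.06)); snap("h1")
manip.servo_line([520,-150,340]); snap("h2")
manip.move_pose([560,190,290],ori(.18)); snap("j1")
manip.servo_line([540,245,290]); snap("j2")
print(manip.get_time_s(),manip.get_eef_pos())
ims=[cv2.imread(f"pics/{n}.png") for n in("h1","h2","j1","j2")]
cv2.imwrite("pics/hh.png",np.vstack([np.hstack(ims[:2]),np.hstack(ims[2:])])[::1,::1][:768] if 0 else cv2.resize(np.vstack([np.hstack(ims[:2]),np.hstack(ims[2:])]),(800,600)))
E
```

```text
5.9333 [540.32890938 244.2995333  290.07189742]
```

View pics/hh.png

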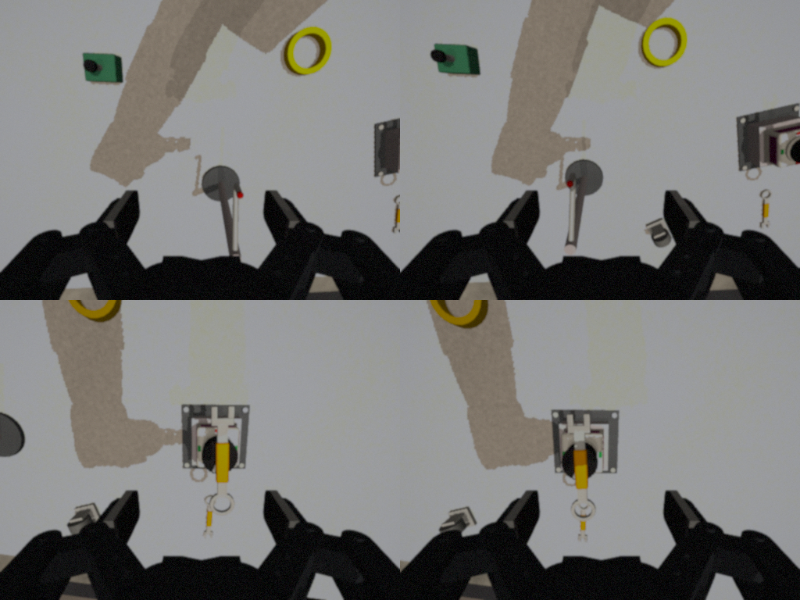

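Top row: hook tip (red ball) near (240,194)/800 in h1 and (570,184) in h2, with the bar running down-image to the post. Bottom row: spanner across the cap, eye at about (221,503) in j1 and (582,508) in j2. I'll enlarge these for precise pixels.

Run:
```python
from h import *
def crop(n,x,y,w,h,f):
    im=cv2.imread(f"pics/{n}.png")[y:y+h,x:x+w]; im=cv2.convertScaleAbs(im,alpha=1.4,beta=20)
    im=cv2.resize(im,None,fx=f,fy=f,interpolation=cv2.INTER_CUBIC)
    for i in range(0,w,20): cv2.putText(im,str(x+i),(i*f,8),0,.3,(0,0,255)); cv2.line(im,(i*f,10),(i*f,16),(0,0,255))
    for i in range(0,h,20): cv2.putText(im,str(y+i),(0,i*f+4),0,.3,(0,0,255)); cv2.line(im,(22,i*f),(28,i*f),(0,0,255))
    return im
a=np.hstack([crop("j1",230,130,90,150,4),crop("j2",190,130,90,150,4)]);cv2.imwrite("pics/jc.png",a)
a=np.hstack([crop("h1",250,200,90,140,4),crop("h2",180,190,90,140,4)]);cv2.imwrite("pics/hc.png",a)
for n in("h1","h2"):
    im=cv2.imread(f"pics/{n}.png").astype(int);m=(im[...,2]>im[...,1]+50)&(im[...,2]>im[...,0]+50);m[:,350:]=0
    ys,xs=np.nonzero(m);print(n,len(xs),xs.mean(),ys.mean())
```

```text
h1 47 306.82978723404256 249.4255319148936
h2 46 217.0 235.08695652173913
```

View pics/jc.png

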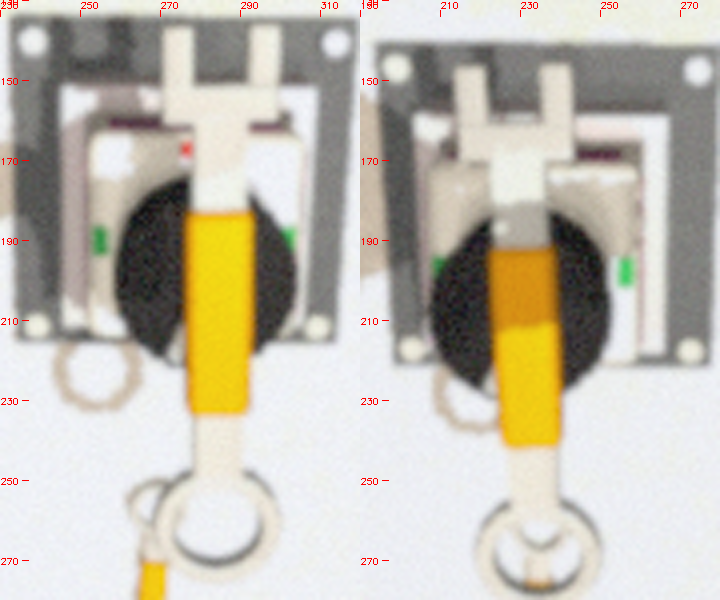

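View pics/hc.png

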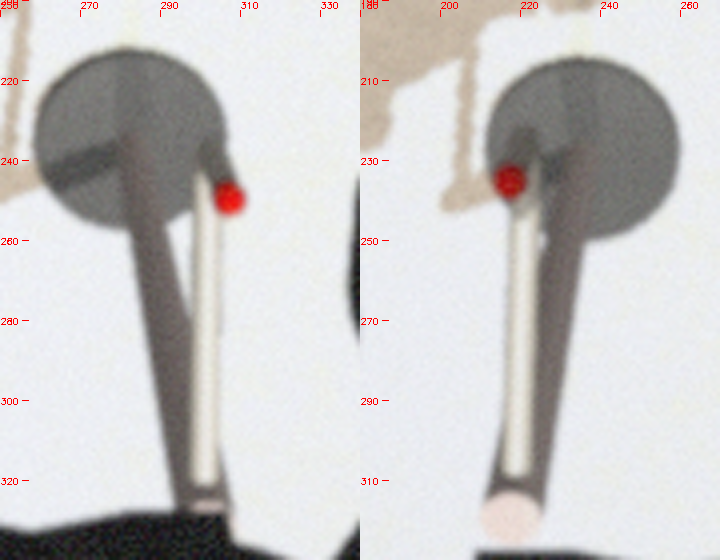

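Run:
```python
from h import *
J1,J2,H1,H2=map(load,("j1","j2","h1","h2"));T=cam("top");S=cam("side")
P={}
for n,a,b in[("gripfar",(284.6,233),(232.9,241.5)),("gripnear",(285.4,183),(230.6,192)),("eye",(284.3,260.5),(234.7,266.3)),("jaw",(285.5,136.3),(228.4,146)),("jawshoulder",(285.3,160.5),(228.4,169)),
   ("capc",(None),(None))][:5]:
    P[n],e=tri([(J1,a),(J2,b)]);print(n,P[n].round(1),np.round(e,1))
d=P["eye"]-P["jaw"];print("yaw",np.arctan2(d[1],d[0]))
d=P["gripfar"]-P["gripnear"];print("yaw",np.arctan2(d[1],d[0]))
tip,e=tri([(H1,(306.8,249.4)),(H2,(217,235.1))]);print("tip",tip,e)
print("tip all",tri([(H1,(306.8,249.4)),(H2,(217,235.1)),(T,(293.8,187.7)),(S,(277.5,147))]))
# post bar end
be,e=tri([(H1,(301.3,321.5)),(H2,(219,308))]);print("barend",be,e)
d=be-tip;print("hookyaw",np.arctan2(d[1],d[0]))
pt=atz(H2,(217.6,319),238);d=pt-tip;print("posttop",pt,np.arctan2(d[1],d[0]))
f1,f2=atz(H1,(281.8,235),4),atz(H2,(235.7,226.5),4);print("foot",f1,f2)
# cap centre: top circle z=126
for C,uv in((J1,(281.3,197.5)),(J2,(230,205))): print("cap",atz(C,uv,126))
for C,uv in((J1,[(238,140),(313.8,140.5),(239,211.5),(309,211.5)]),(J2,[(199,146.5),(274.5,148),(203,217),(272.5,218)])):
    q=np.array([atz(C,u,4) for u in uv]);d=q[2]-q[0];print("plate",q.mean(0),np.arctan2(d[1],d[0]),np.linalg.norm(d[:2]))
```

```text
gripfar [610.2 227.4 135.3] [0.3 0.3]
gripnear [552.9 216.1 135.6] [0. 0.]
eye [645.7 234.8 130.7] [0.9 0.9]
jaw [505.4 206.4 133.2] [0.1 0.1]
jawshoulder [528.4 210.5 138.5] [0.6 0.6]
yaw 0.19915924403081098
yaw 0.19397979830668474
tip [ 554.90325049 -192.42215623  228.72671269] [0.015038336355788785, 0.015038336355708115]
tip all (array([ 555.3407126 , -191.95141725,  225.73381244]), [1.071157085507145, 1.278688725165143, 0.6295188390725092, 1.8174274670021502])
barend [ 637.90802355 -199.03255217  229.61708595] [0.6992594284699106, 0.6992594284701686]
hookyaw -0.07947101747091724
posttop [ 643.44020324 -199.73163765  238.        ] -0.08237173120973876
foot [ 645.46985211 -200.83738537    4.        ] [ 643.61491129 -199.62363331    4.        ]
cap [572.26705142 216.50714646 126.        ]
cap [570.99674572 217.27229621 126.        ]
plate [577.66799157 217.76204312   4.        ] 0.17105270630098862 113.39279613423403
plate [578.08130036 217.73879207   4.        ] 0.17353178521523407 113.31477803357183
```

Measurements agree: grip top is at z≈136 (expected 138) with its middle at (581.5, 221.8) and yaw 0.195. The nest centre is (578, 217.8). The ball is at (555, −192, 229) against an expected ~229, and hook yaw is −0.08. Grasp with the tips just above the cap's top.

Run:
```python
from h import *
manip.set_gripper(0.55,60)
manip.move_pose([581.5,221.8,200],ori(.195))
print(manip.servo_line([581.5,221.8,144.5],rate=80,stop_force=6),manip.get_eef_pos(),manip.get_contact_force())
snap("g0")
print("gap",manip.set_gripper(0.0,60),manip.get_finger_gap(),manip.get_contact_force(),manip.get_eef_pos())
snap("g1")
print(manip.servo_line([581.5,221.8,175],rate=60)); 
im,_=snap("g2"); s=imaging.camera("side"); cv2.imwrite("pics/s2.png",s)
print(manip.get_finger_gap(),manip.get_contact_force(),manip.get_time_s())
a=cv2.imread("pics/g1.png")[100:384,130:380]; b=im[100:384,130:380]; c=cv2.resize(s[230:372,110:270],(320,284))
cv2.imwrite("pics/g.png",np.hstack([a,b,c])[:, :800])
```

```text
False [581.81517026 221.92842985 145.08840333] [-0.15369989 -0.02731153 -0.1329399 ]
gap False 0.1862000444941763 [-1.17626801  1.03912132  4.22045192] [581.94412755 222.02872754 145.26168218]
False
0.18597558256925725 [ 0.16105953  0.61590488 -1.57896432] 8.9667
```

View pics/g.png

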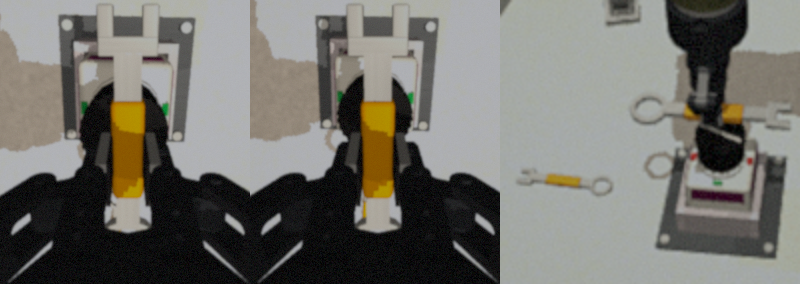

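```bash
cat >> h.py <<'E'
HT=np.array([555.0,-192.1]);HY=-0.08
def tcp_for_eye(eye,yaw,a,off=(0,66,13)):
    o=ori(yaw,a); return np.array(eye)-R.from_rotvec(o).as_matrix()@np.array(off,float),o
E
python3 - <<'E'
from h import *
manip.servo_line([581.5,221.8,320])
p,o=tcp_for_eye([*HT,300],HY,0); manip.move_pose(p,o)
p,o=tcp_for_eye([*HT,252],HY,0); manip.servo_line(p,o,rate=100)
snap("e1"); s=imaging.camera("side");t=imaging.camera("top");cv2.imwrite("pics/se1.png",s);cv2.imwrite("pics/te1.png",t)
c=cv2.resize(s[100:220,210:310],(400,480),interpolation=cv2.INTER_CUBIC);d=cv2.resize(t[130:226,250:330],(400,480),interpolation=cv2.INTER_CUBIC)
cv2.imwrite("pics/e.png",cv2.convertScaleAbs(np.hstack([c,d]),alpha=1.3,beta=20))
print(manip.get_finger_gap(),manip.get_time_s(),manip.get_eef_pos(),p)
for c in("side","top"):
  for q in("eye","hook_tip"): print(c,q,[(np.round(x["at"],1).tolist(),round(x["conf"],2)) for x in imaging.spot_point(c,q)][:2])
E
```

```text
0.18614760488866833 12.4167 [ 489.6871105  -186.99103921  265.88958113] [ 489.21108738 -186.8256302   265.        ]
side eye [([161.5, 323.5], 0.72), ([172.2, 234.0], 0.65)]
side hook_tip [([278.7, 145.4], 0.78)]
top eye [([157.5, 149.0], 0.64), ([292.7, 185.0], 0.6)]
top hook_tip [([293.9, 184.3], 0.72)]
```

View pics/e.png

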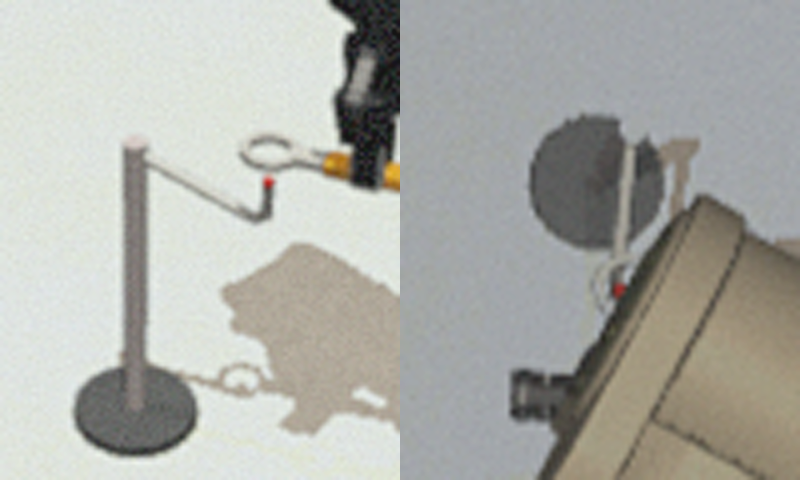

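View pics/e1.png

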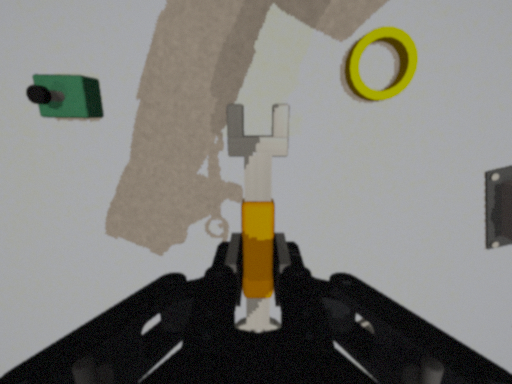

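Run:
```python
from h import *
T=cam("top");S=cam("side")
for X in([*HT,252],[*HT,228.5]): print(proj(S,X),proj(T,X))
for dx in([1,0,0],[0,1,0],[0,0,1]): print(proj(S,np.array([*HT,252])+dx)-proj(S,[*HT,252]),proj(T,np.array([*HT,252])+dx)-proj(T,[*HT,252]))
c=lambda n,x,y,w,h,f:cv2.convertScaleAbs(cv2.resize(cv2.imread(f"pics/{n}.png")[y:y+h,x:x+w],None,fx=f,fy=f,interpolation=cv2.INTER_CUBIC),alpha=1.3,beta=20)
cv2.imwrite("pics/ee.png",np.hstack([c("se1",262,125,35,45,11),c("te1",277,170,35,45,11)]))
```

```text
[277.56946426 137.93019438] [295.04689823 187.02919627]
[277.16261663 145.61007282] [294.17567955 187.69202961]
[-0.39049394 -0.06436453] [-0.00814597 -0.36399345]
[-0.0903237   0.22158791] [-0.36501005  0.00506243]
[ 0.01753602 -0.33101943] [ 0.03785713 -0.02880215]
```

View pics/ee.png

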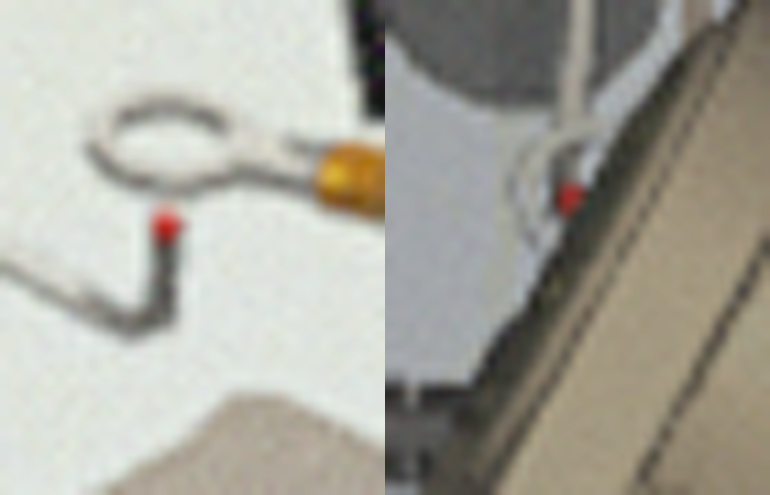

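Eye centre (277.0,138.2) in side sits right above the tip (277.2,145.7), within ~2 mm of the prediction, and the top view agrees to ~3 mm. The clearance is 8 mm, so I'll lower it over the tip.

Run:
```python
from h import *
p,o=tcp_for_eye([*HT,217],HY,0); print(manip.servo_line(p,o,rate=50,stop_force=5),manip.get_eef_pos()-p,manip.get_contact_force())
s=imaging.camera("side");cv2.imwrite("pics/se2.png",s)
t=imaging.camera("top");cv2.imwrite("pics/te2.png",t)
c=lambda im,x,y,w,h,f:cv2.convertScaleAbs(cv2.resize(im[y:y+h,x:x+w],None,fx=f,fy=f,interpolation=cv2.INTER_CUBIC),alpha=1.3,beta=20)
cv2.imwrite("pics/ee2.png",np.hstack([c(s,252,125,45,45,9),c(t,277,170,35,45,9)]))
for a in(.3,.5,.6):
  p,o=tcp_for_eye([HT[0]+3,HT[1],214],HY,a);q=manip.inverse_kinematics(p,o);print(a,q)
```

```text
False [ 0.1076688  -0.07130065  0.17791654] [ 0.50909149  0.09897228 -0.73981055]
0.3 [-0.59612142  0.02462623 -0.45181708  0.83153425  0.14636435 -0.49674228]
0.5 [-0.65796319 -0.07490076 -0.66099634  0.55556908  0.26501042 -0.51988797]
0.6 [-0.68995782 -0.10954819 -0.76309021  0.4061816   0.32936875 -0.52317908]
```

View pics/ee2.png

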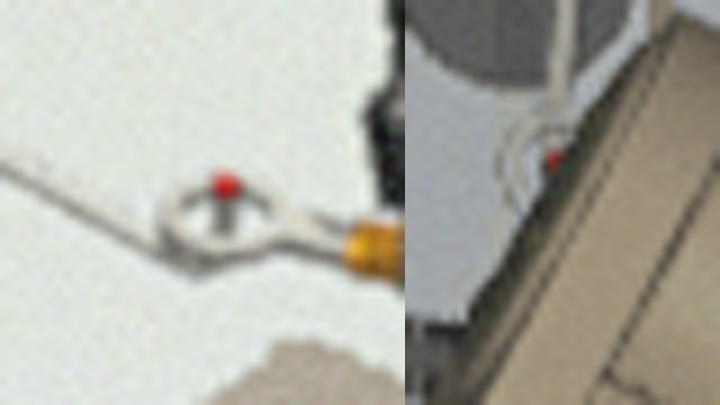

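Side view: the red tip is through the eye hole. Now I'll tilt the spanner (eye up) about the hook.

Run:
```python
from h import *
for a,dx,z in((.2,1,216),(.4,2,214),(.55,3,212)):
  p,o=tcp_for_eye([HT[0]+dx,HT[1],z],HY,a); r=manip.servo_line(p,o,rate=40,stop_force=6); print(a,r,manip.get_contact_force(),manip.get_ft_torque())
  if r: break
s=imaging.camera("side");cv2.imwrite("pics/se3.png",s)
c=lambda im,x,y,w,h,f:cv2.convertScaleAbs(cv2.resize(im[y:y+h,x:x+w],None,fx=f,fy=f,interpolation=cv2.INTER_CUBIC),alpha=1.3,beta=20)
cv2.imwrite("pics/ee3.png",c(s,232,105,90,90,6))
print(manip.get_time_s())
```

```text
0.2 False [ 0.94445665  0.16821389 -0.3780558 ] [ 0.02055834  0.18370932 -0.02148375]
0.4 False [-0.07072549  0.02809752 -1.28090604] [0.02551642 0.38483222 0.02204957]
0.55 False [ 0.57581334 -0.00219104 -1.07641053] [ 0.04872201  0.58623157 -0.01027714]
15.125
```

View pics/ee3.png

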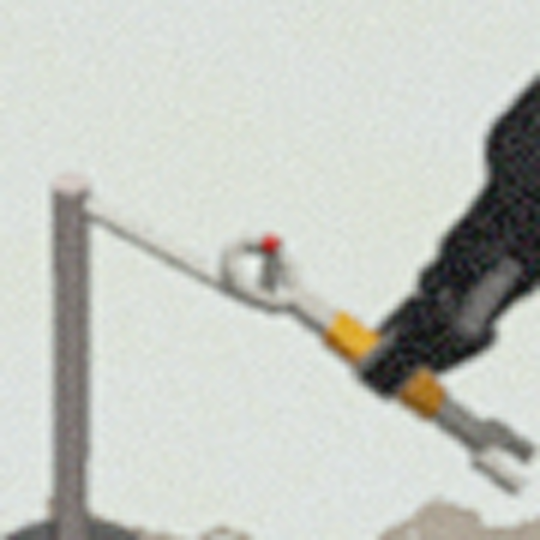

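Run:
```python
from h import *
manip.set_gripper(0.55)
manip.wait(0.6)
s0=imaging.camera("side")
p=manip.get_eef_pos();Rm=R.from_rotvec(manip.get_tcp_rot()).as_matrix()
manip.servo_line(p-Rm[:,2]*110,rate=150)
manip.wait(0.5)
s=imaging.camera("side");cv2.imwrite("pics/se4.png",s)
c=lambda im,x,y,w,h,f:cv2.convertScaleAbs(cv2.resize(im[y:y+h,x:x+w],None,fx=f,fy=f,interpolation=cv2.INTER_CUBIC),alpha=1.3,beta=20)
cv2.imwrite("pics/ee4.png",np.hstack([c(s0,222,105,95,120,4),c(s,222,105,95,120,4)]))
print(manip.get_time_s(),manip.get_eef_pos())
```

```text
17.6083 [ 437.84718391 -182.41904779  282.26125462]
```

View pics/ee4.png

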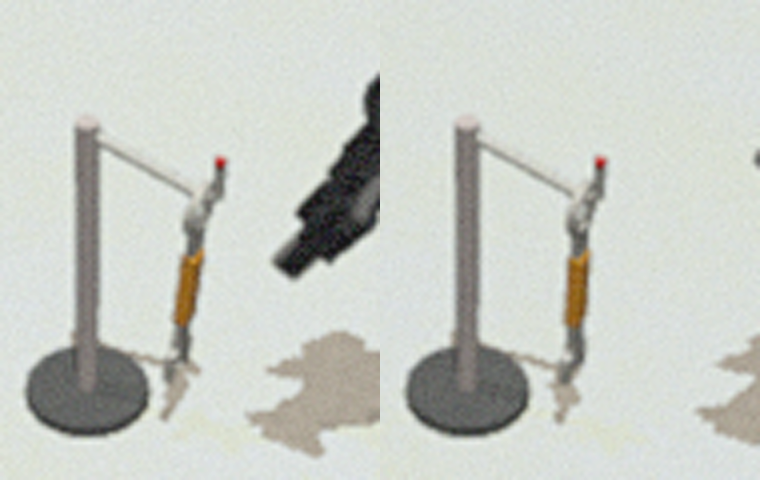

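The spanner hangs by its eye on the bar with the gripper clear (side view: eye under the bend, grip vertical). Next, look at the uncovered cap.

Run:
```python
from h import *
p=manip.get_eef_pos();manip.move_pose([440,-100,330],ori(0))
manip.set_gripper(1.0,100)
manip.move_pose([550,195,280],ori(.18)); a,_=snap("k1")
manip.servo_line([560,245,280]); b,_=snap("k2"); print(manip.get_time_s())
s=imaging.camera("side");cv2.imwrite("pics/sk.png",s)
def crop(im,x,y,w,h,f):
    im=im[y:y+h,x:x+w]; im=cv2.convertScaleAbs(im,alpha=1.4,beta=20)
    im=cv2.resize(im,None,fx=f,fy=f,interpolation=cv2.INTER_CUBIC)
    for i in range(0,w,20): cv2.putText(im,str(x+i),(i*f,8),0,.3,(0,0,255)); cv2.line(im,(i*f,10),(i*f,16),(0,0,255))
    for i in range(0,h,20): cv2.putText(im,str(y+i),(0,i*f+4),0,.3,(0,0,255)); cv2.line(im,(22,i*f),(28,i*f),(0,0,255))
    return im
for n,im in(("k1",a),("k2",b)):
    print(n,[(np.round(x["at"],1).tolist(),round(x["conf"],2)) for x in imaging.spot_point("wrist","cap_top")][:2] if n=="k2" else "",proj(load(n),[578,217.8,126]))
u=[proj(load(n),[578,217.8,110]).astype(int) for n in("k1","k2")]
cv2.imwrite("pics/kc.png",np.hstack([crop(im,v[0]-50,v[1]-60,100,120,4) for im,v in zip((a,b),u)]))
```

```text
20.55
k1  [275.52743348 213.38238836]
k2 [([229.9, 196.6], 0.68)] [231.47812786 197.18104164]
```

View pics/kc.png

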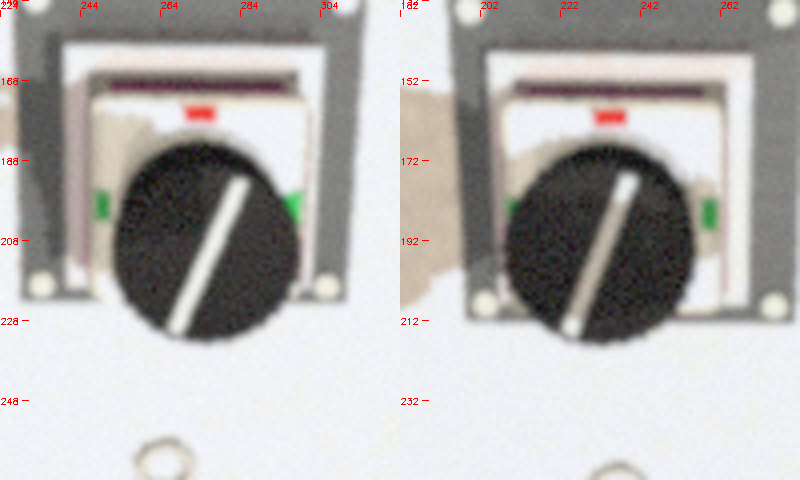

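Run:
```python
from h import *
K1,K2=load("k1"),load("k2")
n,e1=tri([(K1,(284,193.5)),(K2,(239,176.5))]);f,e2=tri([(K1,(268.25,229.5)),(K2,(224.75,214))])
print(n,f,e1,e2,"mid",(n+f)/2); d=f-n;print("line yaw",np.arctan2(d[1],d[0]),np.linalg.norm(d))
for C,a,b in((K1,(284,193.5),(268.25,229.5)),(K2,(239,176.5),(224.75,214))):
    A,B=atz(C,a,126),atz(C,b,126);print((A+B)/2,np.arctan2(*(B-A)[1::-1]),np.linalg.norm(B-A))
# disc circle extents left/right
for C,c in((K1,(224+(112+299)/8,148+240/4)),(K2,(182+(104+294)/8,132+245/4))): print("disc",atz(C,c,124))
from itertools import product
for y in(-1.2,-.9,-.6,.3,.6,.9,1.2): 
  q=manip.inverse_kinematics([577.5,217.5,118],ori(y)); print(y,None if q is None else np.round(q,2))
```

```text
[553.90796409 222.16516374 126.62175596] [598.12314697 213.50203447 126.57999146] [0.006176904250632402, 0.006176904250496463] [0.07002409347561377, 0.07002409347548193] mid [576.01555553 217.8335991  126.60087371]
line yaw -0.19348010898809273 45.05589806777376
[576.18653544 217.92081597 126.        ] -0.19378158325409317 45.07024858887264
[576.24622667 217.79971856 126.        ] -0.19348397010837545 45.208921376218555
disc [572.56896683 216.66636755 124.        ]
disc [574.20633215 217.33024437 124.        ]
-1.2 [ 0.23  0.46 -0.06  1.05  0.    1.43]
-0.9 [ 0.23  0.46 -0.06  1.05  0.    1.13]
-0.6 [ 0.23  0.46 -0.06  1.05  0.    0.83]
0.3 [ 0.23  0.46 -0.06  1.05  0.   -0.07]
0.6 [ 0.23  0.46 -0.06  1.05  0.   -0.37]
0.9 [ 0.23  0.46 -0.06  1.05  0.   -0.67]
1.2 [ 0.23  0.46 -0.06  1.05  0.   -0.97]
```

Cap centre is (576.2, 217.8), top z=126.6 (expected 126), and line yaw is −0.193. With jar yaw at +0.172 the cap angle is −0.366, which is within the stated range. Grip and turn.

Run:
```python
from h import *
c=np.array([576.3,217.8])
manip.move_pose([*c,170],ori(-.78))
print(manip.servo_line([*c,119],rate=80,stop_force=8),manip.get_contact_force())
manip.set_gripper(0.0,100)
print("gap",manip.get_finger_gap(),manip.get_contact_force(),manip.get_ft_torque(),manip.get_eef_pos())
q=np.array(manip.get_joint_positions());print(q.round(3))
for k in range(1,5):
    q2=q.copy();q2[5]-=1.88*k/4; manip.goto_joints(q2)
    print(k,manip.get_contact_force().round(1),np.round(manip.get_ft_torque(),2),manip.get_eef_pos().round(1),round(manip.get_finger_gap(),3))
print(manip.get_time_s())
s=imaging.camera("side");cv2.imwrite("pics/sk2.png",s)
cv2.imwrite("pics/k3.png",cv2.convertScaleAbs(cv2.resize(s[240:370,150:300],None,fx=4,fy=4,interpolation=cv2.INTER_CUBIC),alpha=1.3,beta=20))
```

```text
False [ 0.27934144  0.03259017 -0.59707005]
gap 0.5740376350304754 [-1.47745029 -0.67073287  5.33680237] [-0.07908789  0.29951107 -0.02012706] [576.73121905 217.91577661 120.31386517]
[ 0.231  0.454 -0.065  1.049 -0.     1.011]
1 [ 0.2  1.2 -0.5] [ 0.09 -0.14  0.14] [576.9 218.  120.4] 0.574
2 [ 1.5  0.6 -0.1] [ 0.15 -0.12  0.09] [576.9 218.  120.4] 0.574
3 [0.5 0.5 2.5] [ 0.16 -0.07  0.11] [577.  218.  120.8] 0.573
4 [-3.1  2.2 14.3] [0.51 0.76 0.08] [577.3 219.  123. ] 0.576
24.8583
```

View pics/k3.png

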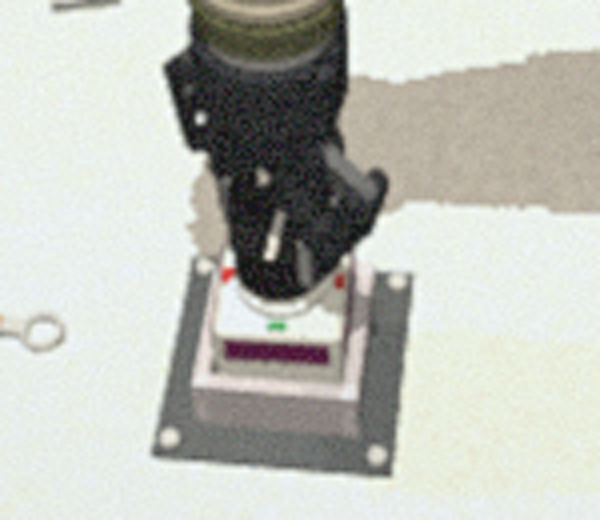

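The upward push went to 14 N and the tool rose 2.7 mm, so the cap has popped free. The white line points toward the green dash at (277,326). Lift straight.

Run:
```python
from h import *
c=np.array([576.5,217.8]); o=ori(-.78+1.88)
for z in(127,135,145):
    r=manip.servo_line([*c,z],o,rate=30,stop_force=25);print(z,r,manip.get_contact_force().round(1),manip.get_eef_pos().round(1),round(manip.get_finger_gap(),3))
    if r: break
s=imaging.camera("side");cv2.imwrite("pics/sk3.png",s)
cv2.imwrite("pics/k4.png",cv2.convertScaleAbs(cv2.resize(s[240:370,150:300],None,fx=4,fy=4,interpolation=cv2.INTER_CUBIC),alpha=1.3,beta=20))
print(manip.get_time_s())
```

```text
127 False [-0.6  2.9  2. ] [576.3 218.1 126.9] 0.576
135 False [ 0.4 -0.6 -0.4] [576.6 217.3 135.1] 0.575
145 False [-0.6 -0.1 -0.3] [576.7 217.8 145.3] 0.572
26.2333
```

View pics/k4.png

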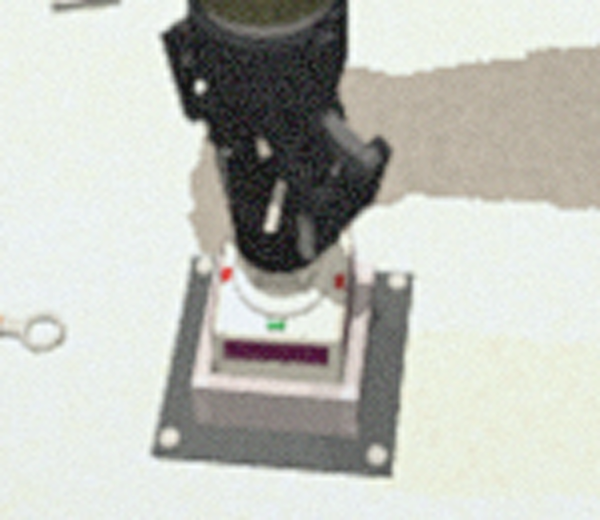

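Cap is rising and the jar is staying down. Going to the final height and doing the last checks.

Run:
```python
from h import *
manip.servo_line([576.8,217.8,163.5],ori(1.1),rate=40);manip.wait(0.5)
print(manip.get_contact_force().round(1),manip.get_eef_pos().round(1),round(manip.get_finger_gap(),3),np.abs(manip.get_dq()).max(),manip.get_tcp_rot())
s=imaging.camera("side");cv2.imwrite("pics/sk4.png",s);im,C=snap("k5")
f=lambda im,x,y,w,h,k:cv2.convertScaleAbs(cv2.resize(im[y:y+h,x:x+w],(k*w,k*h),interpolation=cv2.INTER_CUBIC),alpha=1.3,beta=20)
cv2.imwrite("pics/k6.png",np.hstack([f(s,210,110,130,270,2),cv2.resize(im,None,fx=1,fy=1)[:, :][0:384] if 0 else cv2.resize(im,(540,540))]))
print(manip.get_time_s())
```

```text
[-0.7  0.1 -0.3] [576.7 217.8 163.4] 0.572 0.0016576774918721584 [-7.32658166e-01 -3.05479450e+00  1.22017867e-04]
27.45
```

View pics/k6.png

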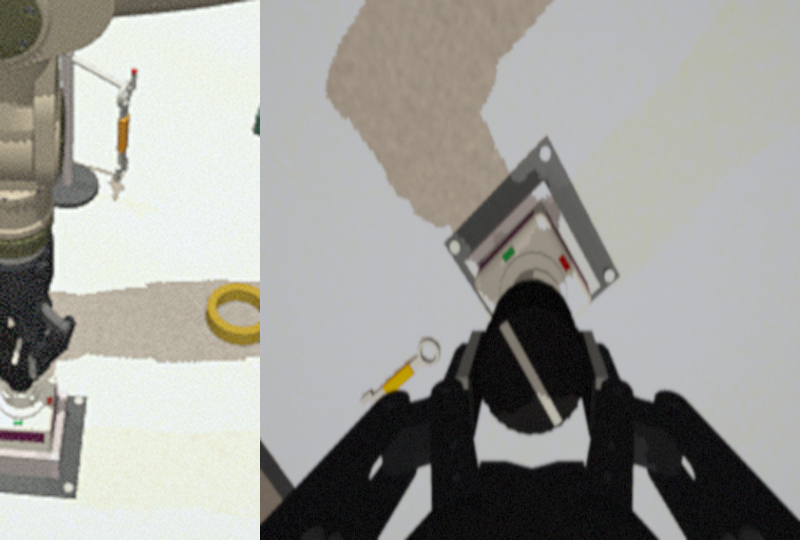

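View pics/sk4.png

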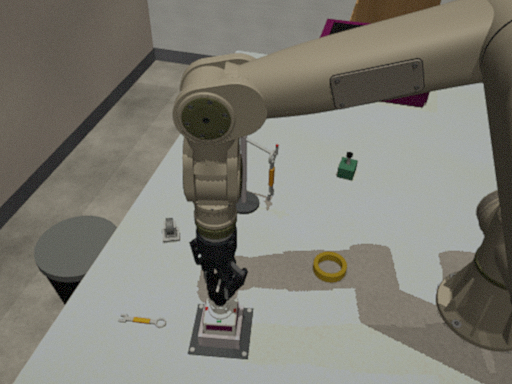

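The spanner hangs on the hook at (272,170), the cap is held upright above the jar, and the jar is seated in its nest. The bystanders are where they were. Handing in.

Run:
```python
from h import *
ticket.finish_job(); print(manip.get_time_s())
```

```text
the job is handed in; nothing more can be done
the job is handed in; nothing more can be done
```

The job is done and handed in at about 27.5 s of the 66 s allowed; no verdict was reported.

- **Spanner:** I took the larger spanner off the cap, lowered its eye over the hook's tip, tilted it eye-up and let go. In the final side picture it still hangs by its eye on the bar, with the robot clear of it.
- **Cap:** It started at about −0.37 rad. I turned it 1.88 rad anticlockwise, to about 1.5, until it popped up by about 2.7 mm with a 14 N push. Then I lifted it straight off.
- **Final hold:** The cap is gripped upright with its line towards the green dashes. By the arm's reading its rim is about 25 mm above the mouth (calculated, not measured in a picture). The arm is still and the wrist force is under 1 N.
- **Jar and bystanders:** The jar is down in its nest. In the final side picture the tape roll, the caster and the green block look unmoved.

Some checks disagreed slightly. The grip's top measured about 2 mm below its stated height, the hook's tip gave 225 to 229 mm depending on which views I combined, and the top and side views of the eye over the tip differed by a few mm. All of this was within the clearances.

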